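# Start the balance's daily adjustment

### The job

Start the daily adjustment of the empty precision balance on the bench: with a fingertip push the blue lip of the draught shield's sliding glass top towards the keys until the top is fully shut, then tap the wide blue zero key, then tap the green calibrate key, pressing each key properly down and letting it come up again. Touch everything lightly and grip nothing: the levelled balance must be neither lifted nor shoved out of its place. Do not press the red power key or the white print key, do not touch the weighing pan, and leave the weighing boat, forceps, timer and notebook where they are.

Things in the scene. Friction and masses are not known exactly. Their poses are not given: they have to be found in the camera images.
- balance: White and grey precision balance, 280 deep (its x), 200 wide (its y), 154 high without the lip, 4.5 kg, loose on four rubber feet. Origin: centre of its underside; x points to its back, z up; its front (keys) faces the robot within about 18 degrees. In front, x -140 to -20, is a panel sloping 10 degrees, 36 to 56 high, with display and one row of four keys; behind it stands the glass shield.
- lid (a joint): Sliding glass top of the draught shield (shield: balance x -20 to 139, y -92 to 92, rim at z 154 mm): 0 m = fully shut, against its stop; grows as it is slid back (balance +x), at most 0.10. Starts 0.05 to 0.08 open. About 1 N of friction; stays where it is left.
- lid_lip (a point): Middle of the top edge of the upright back face of the blue lip on the glass top; moves with the top, axes like the balance's. Lip 90 mm wide (y); this face looks to balance +x and stands 18 mm above the glass, which reaches 110 mm further back. The lip's front is a 40 mm slope. Pushing the back face towards balance -x shuts the top; shut, this point is at balance x 24, z 170 mm.
- zero_key_top (a point): Centre of the upper face of the wide blue zero key, 42 mm wide (y), 20 mm deep, second from the left; white mark: a bar between two arrows. In the balance's frame x -106, y 24, z 49 mm, 76 mm in front of the glass shield. Tilted 10 degrees towards the user: z out of the panel.
- cal_key_top (a point): Centre of the upper face of the green calibrate key, 26 mm wide (y), 20 mm deep, third from the left, 17 mm clear of the zero key; white mark: a little weight. In the balance's frame x -106, y -27, z 49 mm. Tilted like the zero key.
- zero_key (a joint): Travel of the zero key: 0 m = up, 0.004 = fully down, into the panel. Spring: about 1.5 N to start it, 5 N fully down; it counts as pressed from 0.0025 and springs up by itself.
- cal_key (a joint): Travel of the calibrate key, same spring and values as the zero key.
- power_key (a joint): Travel of the red power key, leftmost (+y) in the row, 14 mm clear of the zero key (0 m = up): not to be pressed.
- print_key (a joint): Travel of the white print key, rightmost (-y) in the row, 19 mm clear of the calibrate key (0 m = up): not to be pressed.
- pan: Stainless round weighing pan, 124 mm across, inside the draught shield at balance x 59, y 0, z 66 to 70: not to be touched.
- weigh_boat: Small white weighing boat with seeds, 62 x 62 x 14 mm, on the bench to the left of the balance; origin centre of its underside. Bystander.
- forceps: Fine steel forceps, 128 mm long, 10 mm high, on the bench to the right of the balance; origin centre of the underside. Bystander.
- timer: White timer, 62 x 66 x 17 mm, with blue keys of its own, on the bench to the right of the balance; origin centre of its underside. Bystander: not part of the job.
- lab_book: Black notebook, 210 x 153 x 16 mm, lying to the left of the balance; origin centre of its underside. Bystander.

How it is judged:
By the outcome, as a careful person would: the job done as asked, in the order asked, and still so for the second after the job is handed in, with the robot touching nothing.
It also fails if it takes over 48 s, if anything falls off the work surface, if the arm or the gripper's body presses on something with over 40 N, if the wrist force passes 120 N, or if a joint passes its speed limit or range.

### The arm

A 7-joint arm with a two-finger parallel gripper is mounted at the origin on a cart in front of the work surface, level with it; the furniture and walls round the work are solid. World frame = base frame: x ahead of the robot, y to its left, z up, the work surface at z = 0. Lengths are in m, angles in rad, forces in N, time in s.
With the tool pointing down it reaches from about 0.4 to 0.85 m from the base axis. Payload 10.4 kg.
Tool frame: the origin (TCP) lies between the finger pads; the fingertips stand ahead of it and the grasp point (between the pads) lies 5 mm behind it (manip.tip_extent is the z of the fingertips in the tool frame, in m); z points along the fingers, y is the line along which they close (so a half turn about z gives the same grasp; the last joint's range is limited). The gripper opens to 85 mm and grips with 20 to 120 N. Pads are 22 mm wide; open, the fingers measure 114 mm over their backs; the gripper's body (76 mm by 85 mm) begins 54 mm behind the grasp point. The pads swing forward as they close: fully open they stand 13 mm farther back than shut.
Start: joints at [1.19, 0.332, -0.065, 1.46, 0.022, 1.35, -0.088], TCP at [0.219, -0.585, 0.245] pointing down, gripper open.
Joint ranges: [-2.6, 2.6], [-0.5, 2.12], [-1.47, 1.34], [0.16, 2.42], [-1.27, 4.41], [0.06, 2.06], [-2.6, 2.6]. Speed limits (rad/s): [2.22, 2.22, 2.79, 2.79, 3.14, 3.14, 3.14].

### API

Orientations are given as a unit quaternion [x, y, z, w].
In Python, from workcell import status, viewer, manip gives the robot as it stands.
- The arm moves only by the tool play_rows, never from a script. Its argument "plan" is one flat list of numbers, 7 for each row, row after row: the turn, a rotation vector about the tool's x, y, z in degrees, then the shift along the tool's x, y, z in m, then the opening, from 0 (shut) to 1 (fully open). In form: [ax, ay, az, dx, dy, dz, grip, ax, ay, az, dx, dy, dz, grip, ...]. A call has 1 to 20 rows; each row is the pose to reach, as a shift and turn from the pose commanded when the call began, along the tool's axes at that moment; what a row does not reach only later rows make up. A row lasts 1/8 s, in which the tool goes at most 62.5 mm and 10.7 degrees, less where a joint would pass 70% of its speed; a pose out of reach is approached as far as the arm can. A call with a gripper value outside its range is refused whole. The fingers move at their own pace and stop on an object; "squeeze" is the grip in N (left out, the last holds). Time passes only in rows, so rows that repeat a pose let the fingers close. It gives the time, the measured TCP pose, the force, the opening and the grip force at its end, in the units of the state.
- status.get_obs(): the state, without advancing time (a new reading comes with each control period).
- viewer.camera(name): name is "side" or "top" or "wrist"; returns the picture (384x512x3 uint8, red, green, blue); there is no depth.
- viewer.camera_model(name): a dict with "fx", "fy", "cx", "cy" (pixels), "D" ([k1, k2, p1, p2, k3] as OpenCV has them; the pictures are not rectified), "R" (3x3) and "t" (3): a world point X has camera coordinates R X + t. Camera axes: x right, y down, z forward; pixel columns grow to the right and rows downward; lengths in m; the calibration is good to about 2 mm. A picture is of the moment at which its call begins: read the wrist's pose just before it. camera_model takes no time and is no camera call; for the wrist camera it gives the pose at the moment of the call.
- manip.hand_in(): hands the job in; it is judged then, once.
The state is a dict: "clock": time; "joint_pos": joint angles; "joint_velocities": joint speeds; "tau": joint torques, N m; "position": TCP position; "ee_rot": TCP orientation; "ft_force": force on the tool from outside, world axes, zero at the start; "torque": the same for the moment, N m; "grip_width": opening from 0.0 (shut) to 1.0 (fully open); "grasp_force": force on a finger pad.
Only numpy, scipy, OpenCV 4.12 (cv2) and the standard library are available. Lean on these libraries where they do the work, as an engineer would, in place of code of your own. Each camera call takes 0.05 s, during which the arm holds its last target. There are 200 camera calls.

## Working session

There is one attempt and no reset: what is moved stays moved. The work goes in short steps, Python scripts to look and compute and a tool call to move; the robot and the scene stay as the last step left them, time stands still between calls to the robot, and variables do not carry over. Pictures are saved under pics/ and viewed, at most 10 in all, crops included, and the job is handed in when it is done.

Besides the shell and the picture viewer there is one more tool, called after "Emit:" by a JSON object that holds its "api" and its "payload". play_rows: Moves the arm, as the interface text tells. Its arguments: {"type":"object","properties":{"plan":{"type":"array","items":{"type":"number"}},"squeeze":{"type":"number"}},"required":["plan"]}

```bash
mkdir -p pics; python3 - <<'E'
from workcell import status, viewer, manip
import cv2,numpy as np
o=status.get_obs();print(o['clock'],o['position'],o['ee_rot'],manip.tip_extent,o['grip_width'])
ims=[viewer.camera(n) for n in('top','side')]
for n,i in zip(('top','side'),ims): np.save(n+'0.npy',i)
for n in('top','side'):
  m=viewer.camera_model(n);print(n,m['fx'],m['cx'],m['cy'],(-m['R'].T@m['t']).round(3),m['R'][2].round(2))
top=cv2.resize(ims[0],(800,600));cv2.imwrite('pics/top.png',top[:,:,::-1])
cv2.imwrite('pics/side.png',cv2.resize(ims[1],(800,600))[:,:,::-1])
E
```

```text
0.0 [ 0.21877514 -0.58508536  0.2445057 ] [ 9.84034748e-01  1.77975022e-01 -1.47516485e-04 -6.96018521e-04] 0.014 1.0005276249180377
top 436.17563054905486 260.4945862510607 191.61393854243252 [0.506 0.084 1.093] [ 0.06  0.   -1.  ]
side 430.6687147841508 260.2213638420278 193.34474469921665 [ 0.515 -0.757  0.89 ] [ 0.05  0.73 -0.68]
```

View pics/top.png

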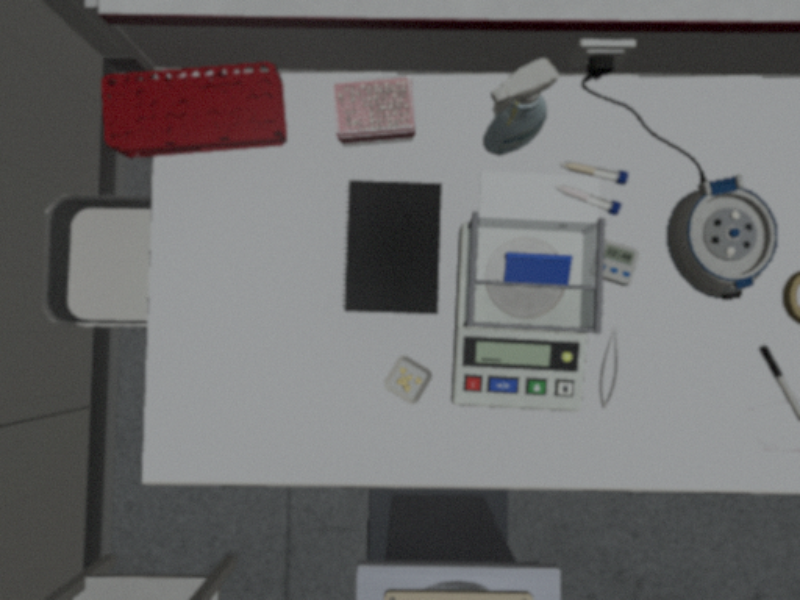

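View pics/side.png

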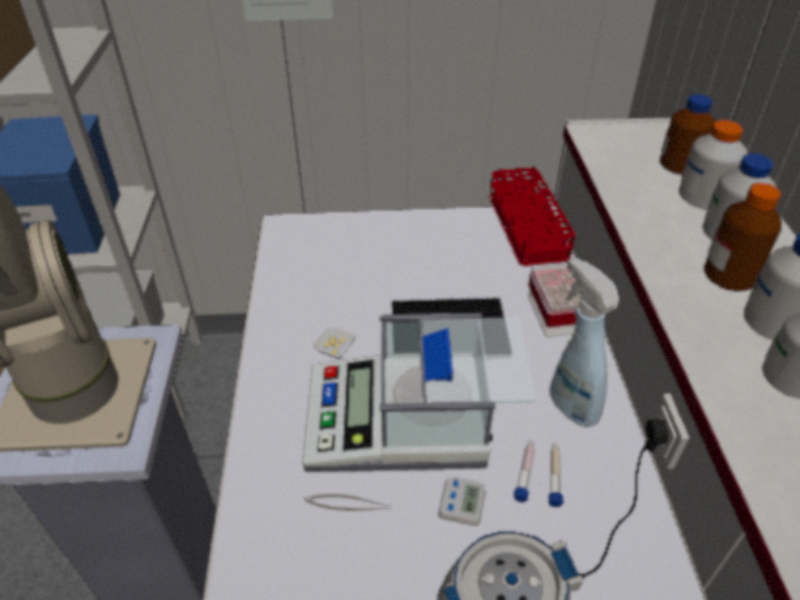

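The top view (800x600) shows the keys at red (473,383), blue (503,384), green (537,386) and white (565,388), with the lip at (537,268) and its back edge near row 253. In the side view the same keys run from (331,372) to (326,440), and the lip is at (437,355).

```bash
cat > h.py <<'E'
import numpy as np, cv2
from workcell import status, viewer, manip
def ray(m,px):
    K=np.array([[m['fx'],0,m['cx']],[0,m['fy'],m['cy']],[0,0,1]])
    u=cv2.undistortPoints(np.array(px,float).reshape(-1,1,2),K,np.array(m['D'],float)).reshape(-1,2)
    d=np.c_[u,np.ones(len(u))]@m['R']
    return -m['R'].T@m['t'],d
def onplane(m,px,z):
    c,d=ray(m,px); return c+d*((z-c[2])/d[:,2])[:,None]
def tri(m1,p1,m2,p2):
    c1,d1=ray(m1,p1);c2,d2=ray(m2,p2)
    A=np.c_[d1[0],-d2[0]];s=np.linalg.lstsq(A,c2-c1,rcond=None)[0]
    a=c1+s[0]*d1[0];b=c2+s[1]*d2[0];return (a+b)/2,np.linalg.norm(a-b)
def blobs(im,roi,lo,hi,amin=25):
    x0,y0,x1,y1=roi
    h=cv2.cvtColor(im[y0:y1,x0:x1].copy(),cv2.COLOR_RGB2HSV)
    k=cv2.inRange(h,np.array(lo),np.array(hi))
    n,l,s,c=cv2.connectedComponentsWithStats(k)
    out=[]
    for i in range(1,n):
        if s[i,4]>=amin:
            cn=max(cv2.findContours((l==i).astype('u1'),0,1)[0],key=len)
            out.append((int(s[i,4]),c[i]+[x0,y0],cv2.boxPoints(cv2.minAreaRect(cn))+np.array([x0,y0])))
    return sorted(out,key=lambda b:-b[0])
BLUE=((105,110,50),(130,255,255));GREEN=((55,90,30),(90,255,255));RED=((170,110,50),(180,255,255))
E
python3 - <<'E'
from h import *
T,S=np.load('top0.npy'),np.load('side0.npy');mt,ms=[viewer.camera_model(n) for n in('top','side')]
rt=(280,130,410,265);rs=(190,195,330,310)
for nm,c in(('blue',BLUE),('green',GREEN),('red',RED)):
    bt,bs=blobs(T,rt,*c),blobs(S,rs,*c)
    for n,bb,m in(('t',bt,mt),('s',bs,ms)):
        for b in bb: print(nm,n,b[0],b[1].round(1),b[2].round(1).tolist(),onplane(m,b[1],.049).round(4),onplane(m,b[1],.163).round(4))
    for a in bt[:2]:
        for b in bs[:2]: print(nm,'tri',*tri(mt,a[1],ms,b[1]))
    if nm=='blue': print(onplane(mt,bt[0][2],.17).round(4),onplane(ms,bs[0][2],.17).round(4))
E
```

```text
blue t 737 [343.6 171.6] [[322.8, 179.7], [323.8, 161.4], [365.1, 163.7], [364.1, 181.9]] [[ 0.6145 -0.1147  0.049 ]] [[ 0.6027 -0.093   0.163 ]]
blue t 118 [321.5 245.9] [[312.4, 248.9], [313.2, 241.2], [330.6, 243.0], [329.8, 250.7]] [[ 0.4363 -0.0624  0.049 ]] [[ 0.444  -0.0464  0.163 ]]
blue s 536 [279.6 227.3] [[269.2, 211.1], [287.0, 209.8], [289.3, 242.8], [271.6, 244.1]] [[0.6173 0.0054 0.049 ]] [[ 0.6034 -0.0979  0.163 ]]
blue s 99 [210.6 251.6] [[207.0, 245.0], [214.0, 245.0], [214.0, 258.0], [207.0, 258.0]] [[ 0.4372 -0.0653  0.049 ]] [[ 0.4477 -0.159   0.163 ]]
blue tri [ 0.60356582 -0.09388655  0.15853003] 0.0008014405545924913
blue tri [ 0.52484529 -0.11346912  0.13188773] 0.16436623881602716
blue tri [ 0.52452821 -0.06331001  0.14449537] 0.16592293155336907
blue tri [ 0.4365253  -0.0628449   0.04605565] 0.0007905963484164081
[[ 0.5843 -0.0477  0.17  ]
 [ 0.6234 -0.0496  0.17  ]
 [ 0.6195 -0.1373  0.17  ]
 [ 0.5805 -0.1351  0.17  ]] [[ 0.5834 -0.0513  0.17  ]
 [ 0.6255 -0.0498  0.17  ]
 [ 0.6194 -0.1511  0.17  ]
 [ 0.5804 -0.1521  0.17  ]]
green t 52 [343.1 246.8] [[338.0, 244.0], [348.0, 244.0], [348.0, 251.0], [338.0, 251.0]] [[ 0.4349 -0.1139  0.049 ]] [[ 0.4427 -0.0923  0.163 ]]
green s 60 [209.5 268.5] [[205.0, 264.0], [213.0, 264.0], [213.0, 273.0], [205.0, 273.0]] [[ 0.4355 -0.1174  0.049 ]] [[ 0.4462 -0.2041  0.163 ]]
green tri [ 0.43489415 -0.11462152  0.0452924 ] 0.000531473540541288
```

```bash
cat >> h.py <<'E'
from scipy.spatial.transform import Rotation as Ro
def delta(p,yaw,tilt=0):
    """row numbers to bring TCP to p, tool x along yaw (deg), tilt: tool leaning back to robot"""
    o=status.get_obs();R0=Ro.from_quat(o['ee_rot'])
    Rt=Ro.from_euler('z',yaw,degrees=True)*Ro.from_euler('y',-tilt,degrees=True)*Ro.from_euler('x',180,degrees=True)
    print('t',round(o['clock'],2),'pos',o['position'].round(4),'F',np.round(o['ft_force'],2),'tip',manip.tip_extent,'grip',round(o['grip_width'],2))
    print('turn',(R0.inv()*Rt).as_rotvec(degrees=True).round(2),'shift',R0.inv().apply(np.array(p)-o['position']).round(4))
E
python3 -c "
from h import *
delta((.6565,-.095,.25),-2.4)"
```

```text
t 0.1 pos [ 0.2188 -0.5851  0.2446] F [-0.56 -0.58  0.41] tip 0.014 grip 1.0
turn [-7.00e-02  2.00e-02  2.29e+01] shift [ 0.5817 -0.3058 -0.005 ]
```

Emit:
{"api": "play_rows", "payload": {"plan": [0,0,6,0.06,-0.03,-0.005,0,0,0,12,0.12,-0.06,-0.005,0,0,0,18,0.17,-0.09,-0.005,0,0,0,22.9,0.22,-0.12,-0.005,0,0,0,22.9,0.28,-0.15,-0.005,0,0,0,22.9,0.33,-0.175,-0.005,0,0,0,22.9,0.38,-0.2,-0.005,0,0,0,22.9,0.43,-0.225,-0.005,0,0,0,22.9,0.48,-0.255,-0.005,0,0,0,22.9,0.53,-0.28,-0.005,0,0,0,22.9,0.582,-0.306,-0.005,0,0,0,22.9,0.582,-0.306,-0.005,0,0,0,22.9,0.582,-0.306,-0.005,0,0,0,22.9,0.582,-0.306,-0.005,0]}}

```text
clock: 1.85
position: [0.6563, -0.0968, 0.2504]
ee_rot: [1.0, -0.022, -0.0, 0.001]
ft_force: [-0.9, -0.6, 0.4]
grip_width: -0.001
grasp_force: 0.0
```

```bash
python3 - <<'E'
from h import *
delta((.6565,-.095,.17),-2.4)
m=viewer.camera_model('wrist');w=viewer.camera('wrist');s=viewer.camera('side')
np.save('w1.npy',w);np.savez('mw1.npz',**{k:np.array(v) for k,v in m.items()})
cv2.imwrite('pics/w1.png',np.hstack([cv2.resize(w,(400,300)),cv2.resize(s[130:310,170:410],(400,300))])[:,:,::-1])
for b in blobs(w,(0,0,512,384),*BLUE,200): print(b[0],b[1].round(1),b[2].round(0).tolist(),onplane(m,b[2],.17).round(4).tolist(),onplane(m,b[1],.049).round(4))
for b in blobs(w,(0,0,512,384),*GREEN,200): print(b[0],b[1].round(1),onplane(m,b[1],.049).round(4))
E
```

```text
t 1.85 pos [ 0.6563 -0.0968  0.2504] F [-0.86 -0.63  0.4 ] tip 0.014 grip -0.0
turn [ 0.06  0.01 -0.13] shift [ 0.0001 -0.0019  0.0804]
729 [290.6 249. ] [[270.0, 234.0], [303.0, 233.0], [304.0, 267.0], [271.0, 269.0]] [[0.6308, -0.1077, 0.17], [0.6306, -0.1362, 0.17], [0.5959, -0.1378, 0.17], [0.5961, -0.108, 0.17]] [[ 0.5458 -0.1407  0.049 ]]
697 [218.7 251.7] [[205.0, 238.0], [233.0, 238.0], [233.0, 268.0], [205.0, 268.0]] [[0.6294, -0.0512, 0.17], [0.6284, -0.0756, 0.17], [0.5982, -0.0734, 0.17], [0.5992, -0.048, 0.17]] [[ 0.5459 -0.04    0.049 ]]
243 [504.5  96.5] [[497.0, 87.0], [511.0, 87.0], [511.0, 106.0], [497.0, 106.0]] [[0.7451, -0.284, 0.17], [0.745, -0.2956, 0.17], [0.7309, -0.2987, 0.17], [0.7311, -0.2869, 0.17]] [[ 0.7398 -0.4035  0.049 ]]
```

View pics/w1.png

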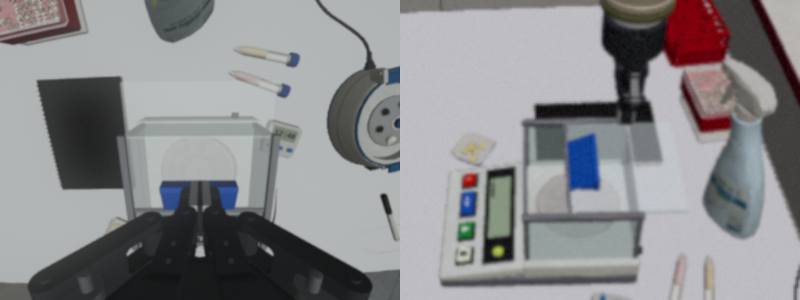

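The wrist view shows the closed fingers just behind the lip (full-size pixels about x 205–304, y 233–268). The side view shows the hand over the protruding glass, clear of the lip, so I'll lower behind it.

Emit:
{"api": "play_rows", "payload": {"plan": [0,0,0,0,-0.002,0.03,0,0,0,0,0,-0.002,0.055,0,0,0,0,0,-0.002,0.065,0,0,0,0,0,-0.002,0.071,0,0,0,0,0,-0.002,0.076,0,0,0,0,0,-0.002,0.076,0]}}

```text
clock: 2.7
position: [0.6571, -0.093, 0.1746]
ee_rot: [1.0, -0.021, 0.0, 0.0]
ft_force: [-0.0, 0.5, 0.8]
grip_width: 0.0
grasp_force: 0.0
```

```bash
python3 - <<'E'
from h import *
delta((.6565,-.095,.17),-2.4)
s=viewer.camera('side');w=viewer.camera('wrist')
cv2.imwrite('pics/s2.png',np.hstack([cv2.resize(s[170:270,220:340],(480,400)),cv2.resize(w[200:300,200:300],(310,400))])[:,:,::-1])
E
```

```text
t 2.7 pos [ 0.6571 -0.093   0.1746] F [-0.02  0.54  0.81] tip 0.014 grip 0.0
turn [ 0.01 -0.02 -0.  ] shift [-0.0005  0.002   0.0046]
```

View pics/s2.png

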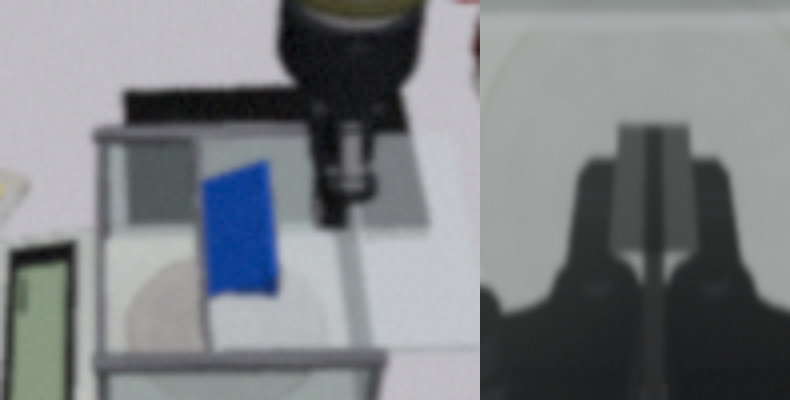

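Side crop: the finger stands on the open-glass side about 20 mm behind the blue lip, at a height overlapping it, with no contact. Next I push.

Emit:
{"api": "play_rows", "payload": {"plan": [0,0,0,-0.008,0,0,0,0,0,0,-0.014,0,0,0,0,0,0,-0.018,0,0,0,0,0,0,-0.022,0,0,0,0,0,0,-0.026,0,0,0,0,0,0,-0.03,0,0,0,0,0,0,-0.035,0,0,0,0,0,0,-0.04,0,0,0,0,0,0,-0.045,0,0,0,0,0,0,-0.05,0,0,0,0,0,0,-0.055,0,0,0,0,0,0,-0.06,0,0,0,0,0,0,-0.065,0,0,0,0,0,0,-0.068,0,0,0,0,0,0,-0.07,0,0,0,0,0,0,-0.07,0,0,0]}}

```text
clock: 4.8
position: [0.5868, -0.0899, 0.1742]
ee_rot: [1.0, -0.021, -0.0, -0.0]
ft_force: [0.4, 0.3, -0.4]
grip_width: -0.0
grasp_force: 0.0
```

```bash
python3 - <<'E'
from h import *
delta((.6565,-.095,.17),-2.4)
s=viewer.camera('side')
cv2.imwrite('pics/s3.png',cv2.resize(s[170:290,190:340],(600,480))[:,:,::-1])
for b in blobs(s,(190,195,330,310),*BLUE): print(b[0],b[1].round(1),b[2].round(1).tolist(),onplane(viewer.camera_model('side'),b[2],.17).round(4).tolist())
E
```

```text
t 4.8 pos [ 0.5868 -0.0899  0.1742] F [ 0.41  0.26 -0.4 ] tip 0.014 grip -0.0
turn [-0.01  0.02  0.  ] shift [0.0698 0.0022 0.0042]
534 [258.4 227.6] [[250.0, 210.0], [267.0, 210.0], [267.0, 243.0], [250.0, 243.0]] [[0.5386, -0.045, 0.17], [0.5785, -0.0475, 0.17], [0.5707, -0.1484, 0.17], [0.5337, -0.146, 0.17]]
100 [210.6 251.7] [[207.0, 245.0], [214.0, 245.0], [214.0, 258.0], [207.0, 258.0]] [[0.4402, -0.1458, 0.17], [0.4554, -0.1468, 0.17], [0.4558, -0.1825, 0.17], [0.4411, -0.1816, 0.17]]
```

View pics/s3.png

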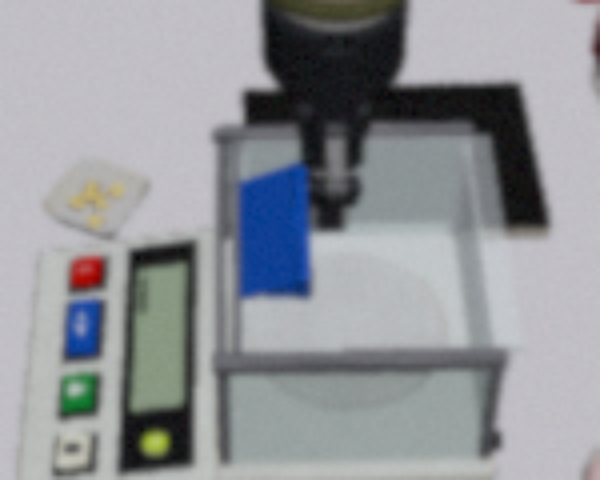

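The lip has moved about 47 mm and the balance hasn't moved. Roughly 10 mm is left, so I'll creep.

Emit:
{"api": "play_rows", "payload": {"plan": [0,0,0,-0.002,0,0,0,0,0,0,-0.004,0,0,0,0,0,0,-0.006,0,0,0,0,0,0,-0.008,0,0,0,0,0,0,-0.008,0,0,0]}}

```text
clock: 5.48
position: [0.5788, -0.0898, 0.1744]
ee_rot: [1.0, -0.021, -0.0, 0.0]
ft_force: [-1.0, -0.5, 0.1]
grip_width: -0.0
grasp_force: 0.0
```

Emit:
{"api": "play_rows", "payload": {"plan": [0,0,0,-0.001,0,0,0,0,0,0,-0.0015,0,0,0,0,0,0,-0.0015,0,0,0]}}

```text
clock: 5.85
position: [0.5775, -0.0898, 0.1744]
ee_rot: [1.0, -0.021, 0.0, 0.0]
ft_force: [1.7, -0.7, 0.3]
grip_width: -0.004
grasp_force: 0.3
```

Emit:
{"api": "play_rows", "payload": {"plan": [0,0,0,-0.0005,0,0,0,0,0,0,-0.001,0,0,0,0,0,0,-0.001,0,0,0]}}

```text
clock: 6.22
position: [0.5765, -0.0897, 0.1744]
ee_rot: [1.0, -0.021, 0.0, 0.0]
ft_force: [0.8, -0.6, 0.2]
grip_width: 0.002
grasp_force: 0.3
```

Emit:
{"api": "play_rows", "payload": {"plan": [0,0,0,-0.0005,0,0,0,0,0,0,-0.0005,0,0,0]}}

```text
clock: 6.48
position: [0.5764, -0.0897, 0.1744]
ee_rot: [1.0, -0.021, 0.001, 0.0]
ft_force: [3.7, -0.7, -2.1]
grip_width: -0.001
grasp_force: 2.0
```

Emit:
{"api": "play_rows", "payload": {"plan": [0,0,0,-0.0005,0,0,0,0,0,0,-0.0005,0,0,0]}}

```text
clock: 6.72
position: [0.5763, -0.0897, 0.1744]
ee_rot: [1.0, -0.021, 0.001, 0.0]
ft_force: [6.7, -1.2, -3.8]
grip_width: -0.001
grasp_force: 3.5
```

The lip is at the stop: the force climbs with no motion, at the predicted x of 0.5765. I'll back off, lift and re-measure.

Emit:
{"api": "play_rows", "payload": {"plan": [0,0,0,0.006,0,0,0,0,0,0,0.018,0,0,0,0,0,0,0.022,0,-0.02,0,0,0,0,0.022,0,-0.05,0,0,0,0,0.022,0,-0.08,0,0,0,0,0.0,0,-0.08,0,0,0,0,-0.05,0,-0.08,0,0,0,0,-0.1,0,-0.08,0,0,0,0,-0.1,0,-0.08,0]}}

```text
clock: 7.85
position: [0.4735, -0.0856, 0.2546]
ee_rot: [1.0, -0.021, -0.0, 0.001]
ft_force: [0.7, -0.2, 0.2]
grip_width: 0.003
grasp_force: 0.0
```

```bash
python3 - <<'E'
from h import *
mt,ms=[viewer.camera_model(n) for n in('top','side')]
T=viewer.camera('top');s=viewer.camera('side');np.save('side4.npy',s)
S=np.load('side0.npy')
for b in blobs(s,(190,195,330,310),*BLUE): print('s',b[0],b[1].round(1),onplane(ms,b[2],.17).round(4).tolist(),onplane(ms,b[1],.049).round(4))
for b in blobs(s,(190,195,330,310),*GREEN): print('g',b[1].round(1),onplane(ms,b[1],.049).round(4))
for b in blobs(T,(280,130,410,265),*BLUE): print('t',b[0],b[1].round(1),onplane(mt,b[1],.049).round(4))
cv2.imwrite('pics/s4.png',np.hstack([cv2.resize(i[170:290,190:340],(400,320)) for i in(T[130:],s)]) [:,:,::-1]) if 0 else cv2.imwrite('pics/s4.png',cv2.resize(s[150:290,170:340],(680,560))[:,:,::-1])
# front key face ordering -> target above zero key, panel normal
a=np.deg2rad(10);yaw=np.deg2rad(-2.3)
n=np.array([-np.sin(a)*np.cos(yaw),-np.sin(a)*np.sin(yaw),np.cos(a)])
key=np.array([.4366,-.0635,.049])
for h in(.040,.010): delta(key+n*(.014+h),-2.3,10)
E
```

```text
s 524 [253.8 228.1] [[0.5267, -0.0475, 0.17], [0.5665, -0.0501, 0.17], [0.5598, -0.1477, 0.17], [0.5228, -0.1453, 0.17]] [[0.5494 0.0071 0.049 ]]
s 99 [210.6 251.6] [[0.4402, -0.1458, 0.17], [0.4554, -0.1468, 0.17], [0.4558, -0.1825, 0.17], [0.4411, -0.1816, 0.17]] [[ 0.4372 -0.0653  0.049 ]]
g [209.6 268.6] [[ 0.4356 -0.1177  0.049 ]]
t 732 [342.6 199.2] [[ 0.5482 -0.1124  0.049 ]]
t 127 [321.8 245.7] [[ 0.4369 -0.0632  0.049 ]]
t 7.95 pos [ 0.4762 -0.0855  0.2549] F [-0.35 -0.59 -0.44] tip 0.014 grip -0.0
turn [ 0.04  9.94 -0.1 ] shift [-0.05   -0.0204  0.1526]
t 7.95 pos [ 0.4762 -0.0855  0.2549] F [-0.35 -0.59 -0.44] tip 0.014 grip -0.0
turn [ 0.04  9.94 -0.1 ] shift [-0.0448 -0.0204  0.1822]
```

View pics/s4.png

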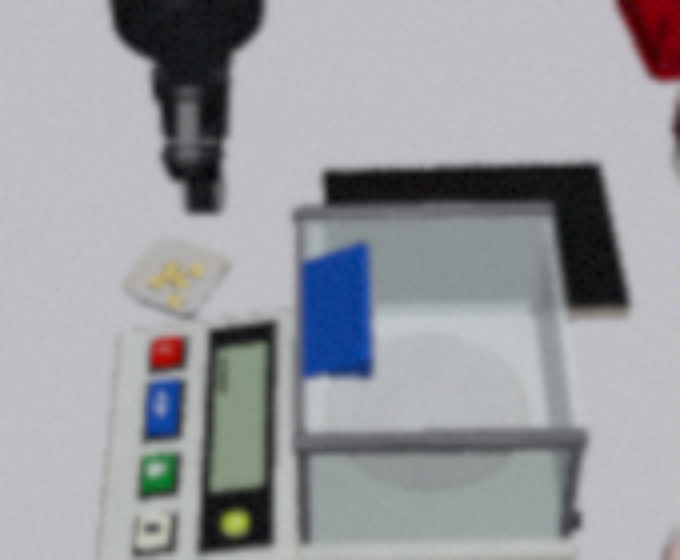

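The lid is shut and the keys are at the same pixels, so the balance hasn't moved. I'll go over the zero key, tilted square to the panel.

Emit:
{"api": "play_rows", "payload": {"plan": [0,5,0,-0.025,-0.01,0.04,0,0,9.9,0,-0.05,-0.0204,0.08,0,0,9.9,0,-0.05,-0.0204,0.12,0,0,9.9,0,-0.05,-0.0204,0.15,0,0,9.9,0,-0.047,-0.0204,0.17,0,0,9.9,0,-0.045,-0.0204,0.182,0,0,9.9,0,-0.045,-0.0204,0.182,0,0,9.9,0,-0.045,-0.0204,0.182,0]}}

```text
clock: 8.95
position: [0.4322, -0.0631, 0.073]
ee_rot: [0.996, -0.021, 0.087, 0.002]
ft_force: [-0.4, 0.7, -0.5]
grip_width: -0.003
grasp_force: 0.0
```

```bash
python3 - <<'E'
from h import *
s=viewer.camera('side');w=viewer.camera('wrist')
cv2.imwrite('pics/s5.png',np.hstack([cv2.resize(s[200:300,170:290],(480,400)),cv2.resize(w[200:320,190:310],(310,400))])[:,:,::-1])
a=np.deg2rad(10);yaw=np.deg2rad(-2.3)
n=np.array([-np.sin(a)*np.cos(yaw),-np.sin(a)*np.sin(yaw),np.cos(a)])
delta(np.array([.4366,-.0635,.049])+n*.014,-2.3,10)
E
```

```text
t 9.05 pos [ 0.4321 -0.0632  0.0731] F [-0.03 -1.6   0.55] tip 0.014 grip 0.0
turn [ 0.04  0.02 -0.09] shift [0.0002 0.0001 0.0105]
```

View pics/s5.png

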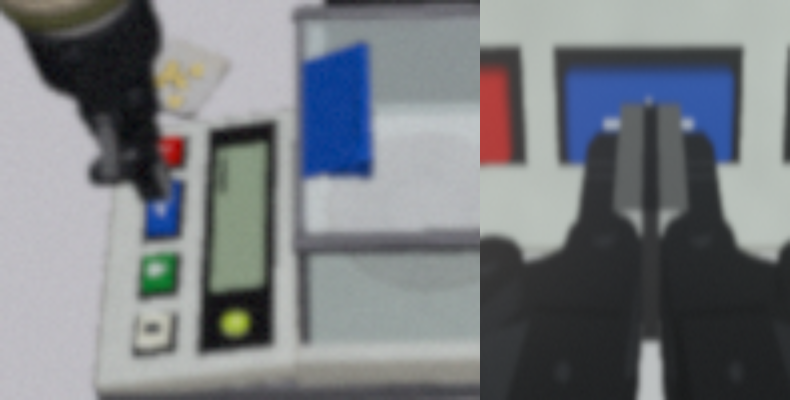

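The closed fingertip is centred over the blue zero key, clear of the red and green ones. Pressing now.

Emit:
{"api": "play_rows", "payload": {"plan": [0,0,0,0,0,0.005,0,0,0,0,0,0,0.008,0,0,0,0,0,0,0.01,0,0,0,0,0,0,0.012,0,0,0,0,0,0,0.012,0]}}

```text
clock: 9.68
position: [0.4335, -0.0632, 0.0604]
ee_rot: [0.996, -0.021, 0.086, 0.002]
ft_force: [-1.7, -0.8, 3.3]
grip_width: -0.003
grasp_force: 1.7
```

Emit:
{"api": "play_rows", "payload": {"plan": [0,0,0,0,0,0.001,0,0,0,0,0,0,0.002,0,0,0,0,0,0,0.002,0]}}

```text
clock: 10.05
position: [0.4338, -0.0632, 0.0587]
ee_rot: [0.996, -0.021, 0.086, 0.002]
ft_force: [-5.9, 0.6, 9.1]
grip_width: -0.0
grasp_force: 5.2
```

Bottomed out at about 10 N. I'll release, lift and move 51 mm over to the calibrate key.

Emit:
{"api": "play_rows", "payload": {"plan": [0,0,0,0,0,-0.002,0,0,0,0,0,0,-0.006,0,0,0,0,0,0,-0.015,0,0,0,0,0,0,-0.025,0,0,0,0,0,0.025,-0.025,0,0,0,0,0,0.051,-0.025,0,0,0,0,0,0.051,-0.016,0,0,0,0,0,0.051,-0.014,0,0,0,0,0,0.051,-0.014,0]}}

```text
clock: 11.18
position: [0.4293, -0.1133, 0.0722]
ee_rot: [0.996, -0.02, 0.086, 0.002]
ft_force: [0.3, -0.4, -1.2]
grip_width: 0.002
grasp_force: 0.0
```

```bash
python3 - <<'E'
from h import *
s=viewer.camera('side');w=viewer.camera('wrist');ms=viewer.camera_model('side')
for b in blobs(s,(190,195,330,310),*BLUE): print('s',b[0],b[1].round(1),onplane(ms,b[1],.049).round(4))
cv2.imwrite('pics/s6.png',np.hstack([cv2.resize(s[200:300,170:290],(480,400)),cv2.resize(w[200:320,190:310],(310,400))])[:,:,::-1])
a=np.deg2rad(10);yaw=np.deg2rad(-2.3)
n=np.array([-np.sin(a)*np.cos(yaw),-np.sin(a)*np.sin(yaw),np.cos(a)])
delta(np.array([.4347,-.1145,.049])+n*.014,-2.3,10)
E
```

```text
s 522 [253.8 228.1] [[0.5494 0.007  0.049 ]]
s 80 [211.2 250.7] [[ 0.4387 -0.0624  0.049 ]]
t 11.28 pos [ 0.4295 -0.1135  0.0725] F [-0.28 -1.01  0.6 ] tip 0.014 grip 0.0
turn [ 0.01  0.09 -0.04] shift [0.0011 0.0008 0.01  ]
```

View pics/s6.png

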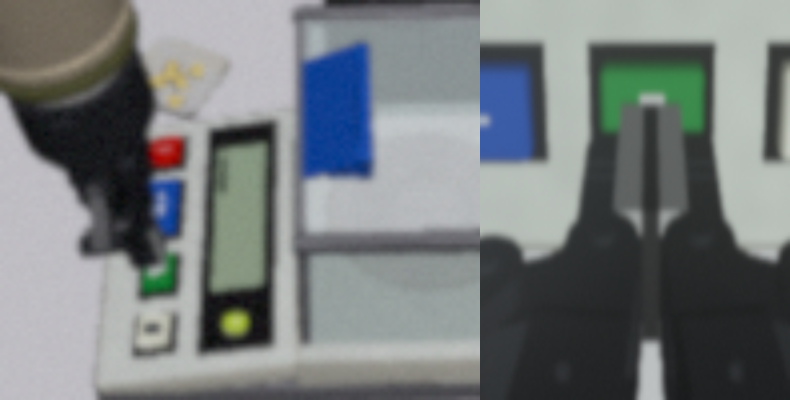

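The finger is centred over the green key and well clear of the blue and white ones. The lip is unmoved.

Emit:
{"api": "play_rows", "payload": {"plan": [0,0,0,0.001,0.001,0.005,0,0,0,0,0.001,0.001,0.008,0,0,0,0,0.001,0.001,0.01,0,0,0,0,0.001,0.001,0.012,0,0,0,0,0.001,0.001,0.0135,0,0,0,0,0.001,0.001,0.0135,0]}}

```text
clock: 12.02
position: [0.4326, -0.1152, 0.0592]
ee_rot: [0.996, -0.021, 0.086, 0.002]
ft_force: [-2.4, 1.0, 4.7]
grip_width: 0.002
grasp_force: 2.4
```

Emit:
{"api": "play_rows", "payload": {"plan": [0,0,0,0,0,0.0005,0,0,0,0,0,0,0.0005,0]}}

```text
clock: 12.28
position: [0.4326, -0.1152, 0.0589]
ee_rot: [0.996, -0.021, 0.086, 0.002]
ft_force: [-4.4, 1.8, 8.6]
grip_width: 0.004
grasp_force: 4.6
```

Fully down at about 9 N. Releasing and retreating.

Emit:
{"api": "play_rows", "payload": {"plan": [0,0,0,0,0,-0.002,0,0,0,0,0,0,-0.006,0,0,0,0,0,0,-0.02,0,0,0,0,0,0,-0.05,0,0,0,0,0,0,-0.09,0,0,0,0,0,0,-0.14,0,0,0,0,0,0,-0.14,0,0,0,0,0,0,-0.14,0]}}

```text
clock: 13.28
position: [0.4086, -0.1143, 0.1968]
ee_rot: [0.996, -0.021, 0.087, 0.002]
ft_force: [-0.4, 0.8, -0.2]
grip_width: -0.001
grasp_force: 0.0
```

```bash
python3 - <<'E'
from h import *
s=viewer.camera('side');ms=viewer.camera_model('side')
for c in(BLUE,GREEN):
  for b in blobs(s,(190,195,330,310),*c): print(b[0],b[1].round(1),onplane(ms,b[1],.049).round(4))
delta((.4,-.1,.2),-2.3,10)
E
```

```text
527 [253.7 228.1] [[0.5492 0.0071 0.049 ]]
99 [210.6 251.6] [[ 0.4372 -0.0653  0.049 ]]
58 [209.6 268.5] [[ 0.4357 -0.1175  0.049 ]]
t 13.32 pos [ 0.4083 -0.1141  0.1961] F [-0.41  0.32 -0.02] tip 0.014 grip -0.0
turn [ 0.01  0.14 -0.1 ] shift [-0.008  -0.0137 -0.0054]
```

Keys and lip are exactly where they were, and nothing is being touched, so I'm handing in.

```bash
python3 -c "
from workcell import manip
print(manip.hand_in())"
```

```text
the job is handed in; nothing more can be done
None
```

The job is handed in at about 13 s: the glass top is shut against its stop, the zero key and then the calibrate key were each pressed fully down and released, and the side camera shows the balance has not moved.

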